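# Scan the squat jar's lid label and book it in

## Task

Take the hand scanner from its dock and aim it squarely at the middle of the label on the squat jar's lid, its window about 10 cm from the label, holding it still there for at least a full second. Then set the scanner down upright in its dock (do not drop it in), let go, and press the terminal's large key to book the jar in. Leave both stands and everything else where they are.

Things in the scene. Friction and masses are not known exactly. Their poses are not given: they have to be found in the camera images.
- scanner: cordless hand scanner, 160 mm tall, 0.2 kg, standing in its dock on its head. Origin at its centre, 80 mm above its window face; z runs from the window to the handle end, it scans along -z. From the window face: round head 66 mm wide for 26 mm, taper to 56 mm, then a straight handle 32 mm (x) by 40 mm (y) up to 160 mm; grip it 115 mm above the window face. Its turn about z never matters.
- scan_window (a point): centre of the scanner's flat window face (its lower end, 80 mm below the scanner's origin); axes as the scanner's, the scanning beam leaves along -z.
- dock: fixed charging dock: a 100 mm round base with a flared round saucer, mouth 86 mm wide inside, floor 12 mm above the table (where the scanner's window face rests), rim 24 mm above the table. Origin on the table at its centre.
- squat_label (a point): centre of the 36 mm square barcode label on the lid of the squat jar (86 mm wide, 70 mm tall), clipped on a tilting stand (foot 120 by 130 mm, fixed); z axis = outward normal of the label. The jar leans 0.2 to 0.65 rad from vertical, roughly towards the robot; the tilt is stiff. This is the label to scan.
- tall_label (a point): centre of the same kind of label on the lid of the slim jar (62 mm wide, 130 mm tall) on an equal stand; z axis = outward normal. Not to be scanned; the two stands can change places.
- key (a joint): travel of the tally terminal's one large round key: 0 up, 0.006 m fully down; a spring pushes it up, 5 N takes it fully down; pressed from above.
- key_top (a point): centre of the top face of that key (34 mm across, vertical travel), on a white 120 by 160 by 30 mm terminal lying fixed on the table, with a black display strip and twelve small keys that are only printed on.
- jar_c: loose lidded glass jar, 80 mm diameter, 150 mm tall, standing; origin under its base centre. Bystander, leave alone.
- jar_d: loose lidded glass jar, 80 mm diameter, 150 mm tall, standing; origin under its base centre. Bystander, leave alone.
- mini_jar: loose lidded jar, 60 mm diameter, 60 mm tall; origin under its base centre. Bystander, leave alone.
- lid_stack: loose stack of three jar lids, 84 mm diameter, 45 mm tall; origin under its centre. Bystander, leave alone.
- label_roll: roll of labels, 70 mm diameter, 40 mm tall; origin under its centre. Bystander, leave alone.
Mind the look-alikes: they are no part of the job. What is shaped like the scanner but blue is not meant.

How it is judged:
By the outcome, as a careful person would: the job done as asked, in the order asked, and still so for the second after the job is handed in, with the robot touching nothing.
It also fails if it takes over 64 s, if anything falls off the work surface, if the arm or the gripper's body presses on something with over 40 N, if the wrist force passes 120 N, or if a joint passes its speed limit or range.

## Robot

A 6-joint arm with a two-finger parallel gripper is mounted at the origin on the work surface. World frame = base frame: x ahead of the robot, y to its left, z up, the work surface at z = 0. Lengths are in m, angles in degrees, forces in N, time in s.
With the tool pointing down it reaches from about 0.375 to 0.9 m from the base axis. Payload 3.1 kg.
Tool frame: the origin (TCP) lies at the very end of the fingers, on their centre line; the grasp point (between the pads) lies grip_point_offset behind it (grip_point_offset is the distance from the TCP to the grasp point, in m); z points along the fingers, y is the line along which they close (so a half turn about z gives the same grasp; the last joint's range is limited). The gripper opens to 87 mm and grips with 3 to 60 N. Pads are 19 mm wide; open, the fingers measure 117 mm over their backs; the gripper's body (75 mm by 190 mm) begins 51 mm behind the grasp point.
Start: joints at [-86.202, 30.224, 82.088, -0, 67.689, -10.227], TCP at [0.152, -0.606, 0.223] pointing down, gripper open.
Joint ranges: [-176.69, 176.69], [-43.24, 126.21], [12.49, 139.97], [-82, 262], [0, 151.66], [-163.58, 163.58]. Speed limits (degrees/s): [159.86, 159.86, 180, 180, 180, 180].

## Interface

Orientations are given as a 3x3 rotation matrix whose columns are the frame's x, y, z axes.
In Python, from rig import * gives the robot as it stands.
- The arm moves only by the tool move_arm, never from a script. Its argument "increments" is a list of rows, each a list of 3 entries, a list of its own where there are three numbers: the shift along the tool's x, y, z in units of 30 mm (1.0 is 30 mm), then the turn, a rotation vector about the tool's x, y, z in units of 120 degrees (1.0 is 120 degrees), then the closure, from 0 (fully open) to 1 (shut). A call has 1 to 20 rows; each row shifts and turns the commanded pose from where the row before left it, along the tool's axes as they then stand; what a row does not reach is not made up. A row lasts 1/12 s, in which the tool goes at most 41.7 mm and 7.16 degrees, less where a joint would pass 70% of its speed; a pose out of reach is approached as far as the arm can. A call with a number of a shift or a turn outside -1 to 1 is refused whole. A call with a gripper value outside its range is refused whole. The fingers move at their own pace and stop on an object; the grip force is fixed at half the most. Time passes only in rows, so rows that do not move let the fingers close. It gives the time, the measured TCP pose, the force, the opening and the grip force at its end, in the units of the state.
- read_state(): the state, without advancing time (a new reading comes with each control period).
- capture(name): name is "scene" or "top"; returns a dict with "img" (384x512x3 uint8, red, green, blue), "mtx" (3x3 intrinsics, pixels), "eye" and "rotation" of the camera in the world. Camera axes: x right, y down, z forward; pixel columns grow to the right and rows downward; lengths in m; the calibration is good to about 2 mm. A picture is of the moment at which its call begins. There is no depth.
- hand_in(): hands the job in; it is judged then, once.
Trained networks look in a picture, given as the dict that the camera call returned (one of the last four; its "shot" number tells which), for a name from the list of things; names that differ only in an ending like _2 or _b are one class to them, and where a whole thing is asked for, a point or a joint stands for the part that bears it (a point fixed in the world has none). Each returns a list of dicts, best first, with "confidence" (0 to 1); they miss things now and then, are a little off and sometimes report something else, mostly with a low value. They report only what shows in the picture. A call takes as long as a camera call. They do not tell look-alikes from the thing itself.
- search_frame(picture, label): "extent" ([left, top, right, bottom] as shares, 0 to 1, of the picture: columns of its width, rows of its height, round what is visible of it).
- pinpoint(picture, label): "xy" ([column, row] as shares, 0 to 1, of the picture: columns of its width, rows of its height: a listed point, or the origin of a listed thing).
The state is a dict: "time_s": time; "joint_positions": joint angles; "qvel": joint speeds; "tau": joint torques, N m; "position": TCP position; "tcp_rot": TCP orientation; "force": force on the tool from outside, world axes, zero at the start; "moment": the same for the moment, N m; "opening": opening from 0.0 (shut) to 1.0 (fully open); "grasp_force": force on a finger pad.
Only numpy, scipy, OpenCV 4.12 (cv2) and the standard library are available. Lean on these libraries where they do the work, as an engineer would, in place of code of your own. Each camera call takes 0.05 s, during which the arm holds its last target. There are 200 camera calls.

## Working session

There is one attempt and no reset: what is moved stays moved. The work goes in short steps, Python scripts to look and compute and a tool call to move; the robot and the scene stay as the last step left them, time stands still between calls to the robot, and variables do not carry over. Pictures are saved under pics/ and viewed, at most 10 in all, crops included, and the job is handed in when it is done.

Besides the shell and the picture viewer there is one more tool, called after "Emit:" as name(argument=value, ...) on one line, values as JSON. move_arm: Moves the arm, as the interface text tells. Its arguments: {"type":"object","properties":{"increments":{"type":"array"}},"required":["increments"]}

```bash
mkdir -p pics; ls
cat > look.py <<'E'
from rig import *
import numpy as np, cv2, pickle
s=read_state(); print({k:np.round(v,3).tolist() for k,v in s.items()})
try: print(grip_point_offset)
except Exception as e: print(e)
P={}
for c in ("scene","top"):
    p=capture(c); P[c]=p
    cv2.imwrite(f"pics/{c}0.png",cv2.cvtColor(p["img"],cv2.COLOR_RGB2BGR))
    print(c,p["eye"],np.round(p["rotation"],3).tolist(),p["mtx"].tolist())
    for l in ["scanner","scan_window","dock","squat_label","tall_label","key","key_top","jar_c","mini_jar","lid_stack","label_roll"]:
        print(l,[(np.round(np.array(d["xy"])*[512,384],1).tolist(),round(d["confidence"],2)) for d in pinpoint(p,l)],
          [(np.round(np.array(d["extent"])*[512,384,512,384]).tolist(),round(d["confidence"],2)) for d in search_frame(p,l)])
pickle.dump(P,open("P.pkl","wb"))
a=[cv2.imread(f"pics/{c}0.png") for c in P]
E
python3 look.py
```

```text
pics
{'time_s': 0.0, 'joint_positions': [-86.201, 30.278, 82.157, -0.002, 67.686, -10.227], 'qvel': [0.036, 0.114, 0.067, -0.075, 0.097, 0.004], 'tau': [0.002, -44.004, -17.659, 0.063, 0.058, -0.0], 'position': [0.151, -0.606, 0.222], 'tcp_rot': [[0.97, 0.242, -0.0], [0.242, -0.97, 0.002], [0.0, -0.002, -1.0]], 'force': [0.476, -0.674, -0.02], 'moment': [0.006, 0.003, -0.056], 'grasp_force': 0.0, 'opening': 1.0}
0.0187
scene [ 0.92469238 -0.54475855  0.88540348] [[0.833, 0.382, -0.4], [0.553, -0.597, 0.581], [-0.017, -0.706, -0.708]] [[374.3908898881019, 0.0, 258.88117897790124], [0.0, 374.3908898881019, 188.33966083606805], [0.0, 0.0, 1.0]]
scanner [([251.8, 136.2], 0.8), ([289.0, 120.0], 0.72), ([289.0, 143.5], 0.68), ([243.4, 224.3], 0.63)] [([240.0, 115.0, 261.0, 158.0], 0.65), ([278.0, 119.0, 291.0, 165.0], 0.56), ([287.0, 102.0, 297.0, 142.0], 0.56)]
scan_window [([285.2, 155.7], 0.86), ([292.4, 137.3], 0.7), ([252.2, 152.0], 0.56)] [([286.0, 99.0, 300.0, 142.0], 0.83), ([241.0, 114.0, 260.0, 157.0], 0.78), ([278.0, 114.0, 294.0, 165.0], 0.58)]
dock [([285.5, 160.7], 0.68), ([257.3, 199.5], 0.54), ([284.8, 153.8], 0.15)] [([272.0, 154.0, 297.0, 170.0], 0.77)]
squat_label [([263.3, 268.3], 0.71)] [([250.0, 257.0, 302.0, 309.0], 0.86)]
tall_label [([308.2, 168.7], 0.9)] [([287.0, 163.0, 336.0, 222.0], 0.89)]Traceback (most recent call last):
  File "look.py", line 12, in <module>
    print(l,[(np.round(np.array(d["xy"])*[512,384],1).tolist(),round(d["confidence"],2)) for d in pinpoint(p,l)],
                                                                                                  ~~~~~~~~^^^^^
ValueError: it knows: dock, jar, key_top, label_roll, lid_stack, mini_jar, scan_window, scanner, squat_label, tall_label
```

```bash
sed -i 's/"key","key_top","jar_c"/"key_top","jar"/' look.py
cat >> look.py <<'E'
cv2.imwrite("pics/a.png",np.vstack([cv2.resize(x[60:330],(800,422)) if 0 else x for x in a])[:600])
E
python3 look.py | grep -v time_s
python3 - <<'E'
import cv2
for c in("scene","top"):
    cv2.imwrite(f"pics/{c}0b.png",cv2.resize(cv2.imread(f"pics/{c}0.png"),(800,600),interpolation=cv2.INTER_CUBIC))
E
```

```text
0.0187
scene [ 0.92469238 -0.54475855  0.88540348] [[0.833, 0.382, -0.4], [0.553, -0.597, 0.581], [-0.017, -0.706, -0.708]] [[374.3908898881019, 0.0, 258.88117897790124], [0.0, 374.3908898881019, 188.33966083606805], [0.0, 0.0, 1.0]]
scanner [([287.3, 141.8], 0.76), ([283.0, 159.4], 0.64), ([288.6, 118.8], 0.59)] [([287.0, 96.0, 298.0, 141.0], 0.75), ([277.0, 119.0, 298.0, 165.0], 0.67), ([241.0, 113.0, 260.0, 159.0], 0.67), ([185.0, 328.0, 226.0, 384.0], 0.21)]
scan_window [([283.7, 155.3], 0.95), ([250.7, 150.4], 0.79), ([289.2, 138.3], 0.72), ([348.8, 192.6], 0.6)] [([289.0, 99.0, 297.0, 139.0], 0.67), ([275.0, 116.0, 298.0, 165.0], 0.64), ([242.0, 114.0, 262.0, 157.0], 0.6)]
dock [([284.9, 158.4], 0.81)] [([273.0, 151.0, 296.0, 169.0], 0.54), ([209.0, 230.0, 230.0, 259.0], 0.19)]
squat_label [([260.5, 271.0], 0.82)] [([249.0, 256.0, 303.0, 307.0], 0.83)]
tall_label [([306.1, 168.0], 0.85), ([241.4, 225.1], 0.63)] [([287.0, 164.0, 332.0, 221.0], 0.58)]
key_top [([148.3, 289.6], 0.48)] []
jar [([211.8, 368.5], 0.97), ([348.7, 195.8], 0.87), ([308.5, 167.8], 0.64)] [([338.0, 152.0, 
[... 936 characters left out ...]

dock [([167.5, 221.2], 0.89)] [([150.0, 206.0, 184.0, 238.0], 0.87)]
squat_label [([324.8, 139.9], 0.8), ([382.0, 216.9], 0.38)] [([296.0, 111.0, 338.0, 153.0], 0.65)]
tall_label [([225.0, 152.6], 0.95)] [([212.0, 135.0, 247.0, 171.0], 0.65), ([301.0, 193.0, 320.0, 213.0], 0.58)]
key_top [([381.6, 218.2], 0.5)] [([377.0, 214.0, 389.0, 225.0], 0.44)]
jar [([393.1, 144.3], 0.97), ([172.8, 136.0], 0.6)] [([151.0, 112.0, 187.0, 149.0], 0.86), ([379.0, 119.0, 420.0, 157.0], 0.84)]
mini_jar [([306.9, 204.7], 0.6)] [([298.0, 193.0, 320.0, 210.0], 0.6)]
lid_stack [([238.1, 205.7], 0.95)] [([225.0, 189.0, 253.0, 224.0], 0.74)]
label_roll [([274.6, 208.5], 0.62)] [([265.0, 196.0, 287.0, 217.0], 0.6)]
```

View pics/scene0b.png

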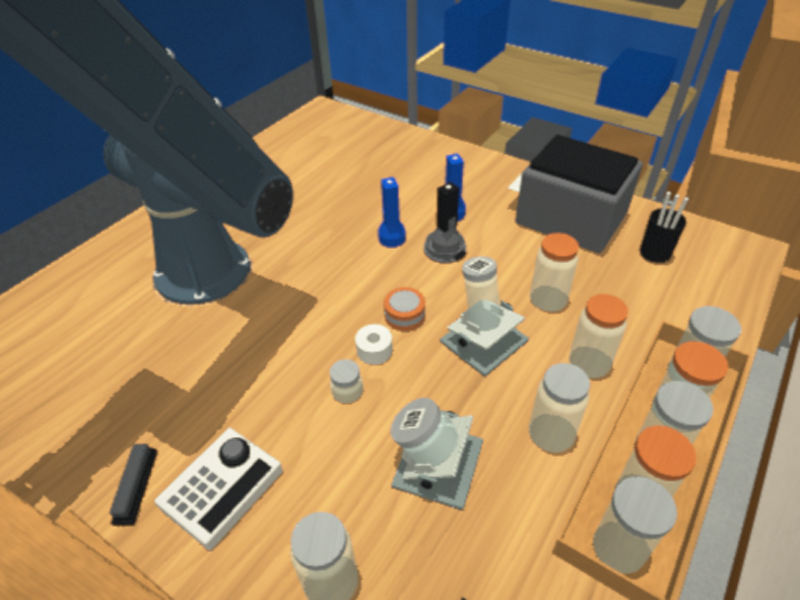

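View pics/top0b.png

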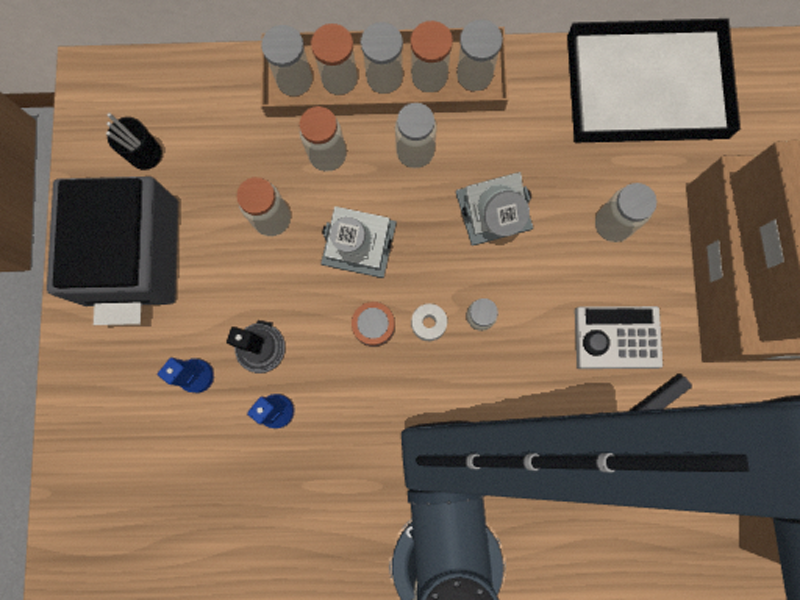

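The scene view shows the black scanner in its dock at about (286,137) in 512-px coordinates. Two blue look-alikes stand at (251,135) and (290,120), with no dock under them. The black one fits the description because it is not blue and stands in the grey dock. In the top view it is at (160,218). The squat jar's label is at scene (266,267) and top (325,138), and the terminal key is at scene (150,288) and top (381,219). I'll confirm with one enlarged crop and triangulate.

```bash
cat > geo.py <<'E'
import numpy as np, cv2, pickle
from scipy.optimize import least_squares
def proj(p,X):
    X=np.atleast_2d(X); c=(X-p["eye"])@p["rotation"]; u=c@p["mtx"].T
    return u[:,:2]/u[:,2:]
def ray(p,uv):
    d=p["rotation"]@np.linalg.solve(p["mtx"],[uv[0],uv[1],1.]); return d/np.linalg.norm(d)
def tri(P,a,b):
    f=lambda X:np.r_[proj(P["scene"],X)[0]-a,proj(P["top"],X)[0]-b]
    r=least_squares(f,[.5,0,.1]); return r.x,np.abs(r.fun).max()
def onz(p,uv,z):
    d=ray(p,uv); return p["eye"]+d*(z-p["eye"][2])/d[2]
E
python3 - <<'E'
from geo import *
P=pickle.load(open("P.pkl","rb"))
for n,a,b in [("scanner",(286.5,140),(161,218.4)),("window",(284.5,155.5),(165.6,226.1)),("dock",(285,159.5),(167.5,221.2)),("squat",(262,269.6),(324.8,139.9)),("tall",(307,168.3),(225,152.6)),("key",(148.3,289.6),(381.6,218.2))]:
    x,e=tri(P,np.array(a),np.array(b)); print(n,x.round(4),round(e,2))
for n,uv in [("dock",(167.5,221.2)),("mini",(306.9,204.7)),("stack",(238.1,205.7)),("roll",(274.6,208.5)),("jarR",(393.1,144.3)),("jarL",(172.8,136))]: print(n,onz(P["top"],uv,0).round(3))
print("key z",onz(P["top"],(381.6,218.7),.036),onz(P["scene"],(149.5,289),.036))
def crop(p,c,r,s):
    i=cv2.cvtColor(p["img"],cv2.COLOR_RGB2BGR)[c[1]-r:c[1]+r,c[0]-r:c[0]+r]
    return cv2.resize(i,(s,s),interpolation=cv2.INTER_CUBIC)
S,T=P["scene"],P["top"]
m=np.vstack([np.hstack([crop(S,(280,140),35,300),crop(T,(165,225),30,300)]),np.hstack([crop(S,(270,275),30,300),crop(T,(322,137),30,300)])])
cv2.imwrite("pics/crop1.png",m)
E
```

```text
scanner [0.4234 0.3564 0.0875] 0.32
window [0.4106 0.3622 0.0069] 1.31
dock [0.4233 0.3552 0.0005] 0.15
squat [ 0.6418 -0.1287  0.1001] 0.02
tall [0.594  0.1631 0.1843] 2.17
key [ 0.4106 -0.2994  0.0361] 0.94
dock [0.424 0.356 0.   ]
mini [ 0.464 -0.078  0.   ]
stack [0.467 0.136 0.   ]
roll [0.455 0.022 0.   ]
jarR [ 0.65  -0.359  0.   ]
jarL [ 0.697  0.341 -0.   ]
key z [ 0.41113548 -0.29667335  0.036     ] [ 0.41005957 -0.29802129  0.036     ]
```

View pics/crop1.png

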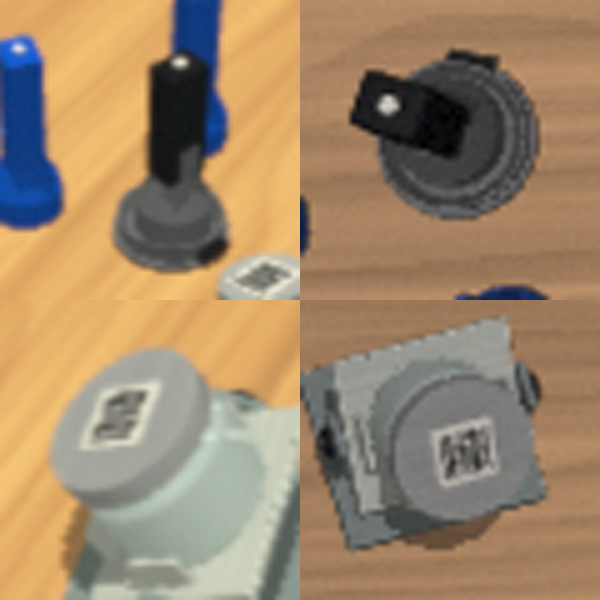

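Confirmed: the black scanner stands in the grey dock (crop centre at scene ≈ (287,140)), and the blue ones are separate. The squat jar's lid leans towards the robot, with its label at scene ≈ (264,268) and top ≈ (325,137). Next I'll fit the label pose and the handle top.

```bash
cat > fit.py <<'E'
from geo import *
from scipy.spatial.transform import Rotation as R
P=pickle.load(open("P.pkl","rb")); S,T=P["scene"],P["top"]
x,e=tri(P,np.array([287,119.5]),np.array([153,215.8])); print("handle top",x.round(4),e)
for n,uv in [("blueA",(177,263)),("blueB",(126,241))]: print(n,onz(T,uv,.01).round(3))
for p,uv in ((S,(287,119.5)),(T,(153,215.8))): print("dot@.172",onz(p,uv,.172).round(4))
cs=np.array([(262,262.6),(272,261),(267.6,274),(256,275)]); ct=np.array([(317.8,133),(330,130),(332,141.4),(320.2,144.4)])
# match order cyclic
sq=np.array([(-1,1,0),(1,1,0),(1,-1,0),(-1,-1,0)])*.018
def pts(q,s=sq): return q[:3]+s@R.from_rotvec(q[3:6]).as_matrix().T
best=None
for k in range(4):
    f=lambda q:np.r_[(proj(S,pts(q))-cs).ravel(),(proj(T,pts(q))-np.roll(ct,k,0)).ravel()]
    for yaw in range(0,360,45):
        q0=np.r_[.642,-.129,.1,(R.from_euler('y',-25,degrees=True)*R.from_euler('z',yaw,degrees=True)).as_rotvec()]
        r=least_squares(f,q0)
        if best is None or r.cost<best.cost: best=r
def rep(q): n=R.from_rotvec(q[3:6]).as_matrix()[:,2]; print(q[:3].round(4),"n",n.round(3),"tilt",np.degrees(np.arccos(n[2])).round(1),"az",np.degrees(np.arctan2(n[1],n[0])).round(1))
print("corner rms",np.sqrt(2*best.cost/16)); rep(best.x)
# photometric refinement
def uv(p,q,px):
    M=R.from_rotvec(q[3:6]).as_matrix(); D=np.linalg.solve(p["mtx"],np.c_[px,np.ones(len(px))].T).T@p["rotation"].T
    t=((q[:3]-p["eye"])@M[:,2])/(D@M[:,2]); X=p["eye"]+D*t[:,None]; return (X-q[:3])@M
def setup(q):
    o=[]
    for p in (S,T):
        g=cv2.cvtColor(p["img"],cv2.COLOR_RGB2GRAY).astype(float)
        yy,xx=np.mgrid[:384,:512]; px=np.c_[xx.ravel(),yy.ravel()].astype(float)
        w=uv(p,q,px); s=np.abs(w[:,:2]).max(1); m=(s>.0155)&(s<.026); o.append((p,px[m],g.ravel()[m]))
    return o
q=np.r_[best.x,120,200,.001,120,200,.001]
for it in range(4):
    o=setup(q)
    def f(q):
        r=[]
        for i,(p,px,I) in enumerate(o):
            w=uv(p,q,px); s=np.abs(w[:,:2]).max(1); g,wh,k=q[6+3*i:9+3*i]
            r.append(g+(wh-g)/(1+np.exp(np.clip((s-.018)/max(k,3e-4),-30,30)))-I)
        return np.concatenate(r)/10
    r=least_squares(f,q,x_scale=np.r_[[.001]*3,[.02]*3,[10,10,.001]*2],loss="soft_l1"); q=r.x
    rep(q); print(q[6:].round(4),r.cost)
pickle.dump(q,open("q.pkl","wb"))
th=np.linspace(0,2*np.pi,60); ring=np.c_[np.cos(th),np.sin(th),0*th]*.043
out=[]
for p,(cx,cy) in ((S,(268,272)),(T,(322,137))):
    k=12; i=cv2.resize(cv2.cvtColor(p["img"],cv2.COLOR_RGB2BGR)[cy-25:cy+25,cx-16-9:cx+25],(400*3//2,600),interpolation=cv2.INTER_CUBIC)
    i=cv2.resize(cv2.cvtColor(p["img"],cv2.COLOR_RGB2BGR)[cy-24:cy+24,cx-16*0-24:cx+24],(400,400),interpolation=cv2.INTER_CUBIC); k=400/48
    for s,c in ((ring,(0,0,255)),(sq[[0,1,2,3,0]],(0,255,0))):
        u=((proj(p,pts(q,s))-[cx-24,cy-24]+.5)*k); cv2.polylines(i,[u.astype(int)],False,c,1)
    out.append(i)
cv2.imwrite("pics/fit.png",np.hstack(out))
E
python3 fit.py
```

```text
handle top [0.4211 0.3591 0.1698] 0.1267620870210635
blueA [0.295 0.323 0.01 ]
blueB [0.365 0.48  0.01 ]
dot@.172 [0.423  0.3567 0.172 ]
dot@.172 [0.4206 0.3584 0.172 ]
corner rms 0.32128767427477906
[ 0.6475 -0.1278  0.1102] n [-0.576 -0.162  0.801] tilt 36.8 az -164.3
[ 0.6468 -0.1266  0.1123] n [-0.546 -0.126  0.828] tilt 34.1 az -167.0
[1.632749e+02 2.100475e+02 2.000000e-03 1.224403e+02 1.730958e+02
 8.000000e-04] 73.31560291704808
[ 0.6467 -0.1268  0.112 ] n [-0.532 -0.123  0.838] tilt 33.1 az -167.0
[1.629954e+02 2.167646e+02 1.800000e-03 1.223241e+02 1.723533e+02
 8.000000e-04] 60.49980082769226
[ 0.6467 -0.1268  0.112 ] n [-0.534 -0.125  0.836] tilt 33.2 az -166.9
[1.627918e+02 2.161636e+02 1.900000e-03 1.222164e+02 1.736720e+02
 8.000000e-04] 58.39220959092968
[ 0.6467 -0.1268  0.112 ] n [-0.534 -0.123  0.837] tilt 33.2 az -167.0
[1.627938e+02 2.167883e+02 1.900000e-03 1.222156e+02 1.735662e+02
 8.000000e-04] 58.648165503165714
```

View pics/fit.png

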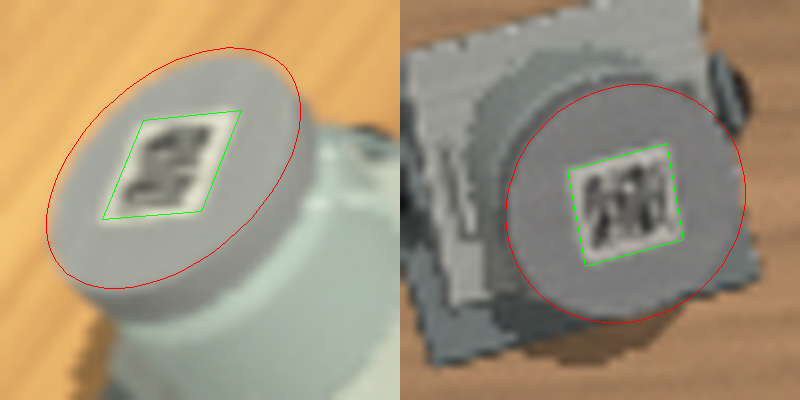

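The overlay matches the lid and label outlines in both views. The label is at (0.647,-0.127,0.112), with a normal tilted 33° towards the robot. The first leg goes up and over.

Emit:
move_arm(increments=[[[0.667,-0.273,-0.18],[0,0,0],0],[[0.667,-0.273,-0.18],[0,0,0],0],[[0.667,-0.273,-0.18],[0,0,0],0],[[0.667,-0.273,-0.18],[0,0,0],0],[[0.667,-0.273,-0.18],[0,0,0],0],[[0.667,-0.273,-0.18],[0,0,0],0],[[0.667,-0.273,-0.18],[0,0,0],0],[[0.667,-0.273,-0.18],[0,0,0],0],[[0.667,-0.273,-0.18],[0,0,0],0],[[0.667,-0.273,-0.18],[0,0,0],0],[[0.667,-0.273,-0.18],[0,0,0],0],[[0.667,-0.273,-0.18],[0,0,0],0],[[0.667,-0.273,-0.18],[0,0,0],0],[[0.667,-0.273,-0.18],[0,0,0],0],[[0.667,-0.273,-0.18],[0,0,0],0],[[0.667,-0.273,-0.18],[0,0,0],0],[[0.667,-0.273,-0.18],[0,0,0],0],[[0.667,-0.273,-0.18],[0,0,0],0],[[0.667,-0.273,-0.18],[0,0,0],0],[[0.667,-0.273,-0.18],[0,0,0],0]])

```text
time_s: 4.32
position: [0.5008, -0.3496, 0.3309]
tcp_rot: [[0.97, 0.242, 0.0], [0.242, -0.97, 0.0], [0.0, -0.0, -1.0]]
force: [-1.0, -1.0, 0.2]
opening: 1.0
grasp_force: 0.0
```

Emit:
move_arm(increments=[[[0.237,-0.8,0],[0,0,0],0],[[0.237,-0.8,0],[0,0,0],0],[[0.237,-0.8,0],[0,0,0],0],[[0.237,-0.8,0],[0,0,0],0],[[0.237,-0.8,0],[0,0,0],0],[[0.237,-0.8,0],[0,0,0],0],[[0.237,-0.8,0],[0,0,0],0],[[0.237,-0.8,0],[0,0,0],0],[[0.237,-0.8,0],[0,0,0],0],[[0.237,-0.8,0],[0,0,0],0],[[0.237,-0.8,0],[0,0,0],0],[[0.237,-0.8,0],[0,0,0],0],[[0.237,-0.8,0],[0,0,0],0],[[0.237,-0.8,0],[0,0,0],0],[[0.237,-0.8,0],[0,0,0],0],[[0.237,-0.8,0],[0,0,0],0],[[0.237,-0.8,0],[0,0,0],0],[[0.237,-0.8,0],[0,0,0],0]])

```text
time_s: 5.82
position: [0.5194, 0.101, 0.3307]
tcp_rot: [[0.97, 0.242, 0.0], [0.242, -0.97, -0.0], [0.0, 0.0, -1.0]]
force: [-0.9, 0.1, -0.2]
opening: 1.002
grasp_force: 0.0
```

Emit:
move_arm(increments=[[[0,0,0],[0,0,-0.0594],0],[[0,0,0],[0,0,-0.0594],0],[[0,0,0],[0,0,-0.0594],0],[[0,0,0],[0,0,-0.0594],0],[[0,0,0],[0,0,-0.0594],0],[[0,0,0],[0,0,-0.0594],0],[[0,0,0],[0,0,-0.0594],0],[[0,0,0],[0,0,-0.0594],0]])

```text
time_s: 6.48
position: [0.5195, 0.0997, 0.3306]
tcp_rot: [[0.319, 0.948, 0.0], [0.948, -0.319, 0.0], [0.0, 0.0, -1.0]]
force: [-0.1, 0.2, 0.7]
opening: 1.001
grasp_force: 0.0
```

Emit:
move_arm(increments=[[[0.591,-0.483,0.279],[0,0,0],0],[[0.591,-0.483,0.279],[0,0,0],0],[[0.591,-0.483,0.279],[0,0,0],0],[[0.591,-0.483,0.279],[0,0,0],0],[[0.591,-0.483,0.279],[0,0,0],0],[[0.591,-0.483,0.279],[0,0,0],0],[[0.591,-0.483,0.279],[0,0,0],0],[[0.591,-0.483,0.279],[0,0,0],0],[[0.591,-0.483,0.279],[0,0,0],0],[[0.591,-0.483,0.279],[0,0,0],0],[[0.591,-0.483,0.279],[0,0,0],0],[[0.591,-0.483,0.279],[0,0,0],0],[[0,0,0],[0,0,0],0]])

```text
time_s: 7.57
position: [0.4218, 0.3601, 0.2286]
tcp_rot: [[0.322, 0.947, -0.003], [0.947, -0.322, 0.0], [-0.001, -0.003, -1.0]]
force: [-0.5, -0.1, 0.8]
opening: 0.994
grasp_force: 0.0
```

Run:
```python
from rig import *
from geo import *
p=capture("scene"); s=read_state(); print(s["position"])
i=cv2.cvtColor(p["img"],cv2.COLOR_RGB2BGR)[60:190,200:373]; k=800/173
i=cv2.resize(i,(800,600),interpolation=cv2.INTER_CUBIC)
t=np.array(s["position"])
for z in (.23,.108): # tool line
    u=(proj(p,[t[0],t[1],z])[0]-[200,60])*[k,600/130]; cv2.circle(i,tuple(int(v) for v in u),4,(0,255,0),1)
cv2.imwrite("pics/pre.png",i)
```

```text
[0.42280304 0.35855879 0.22925931]
```

View pics/pre.png

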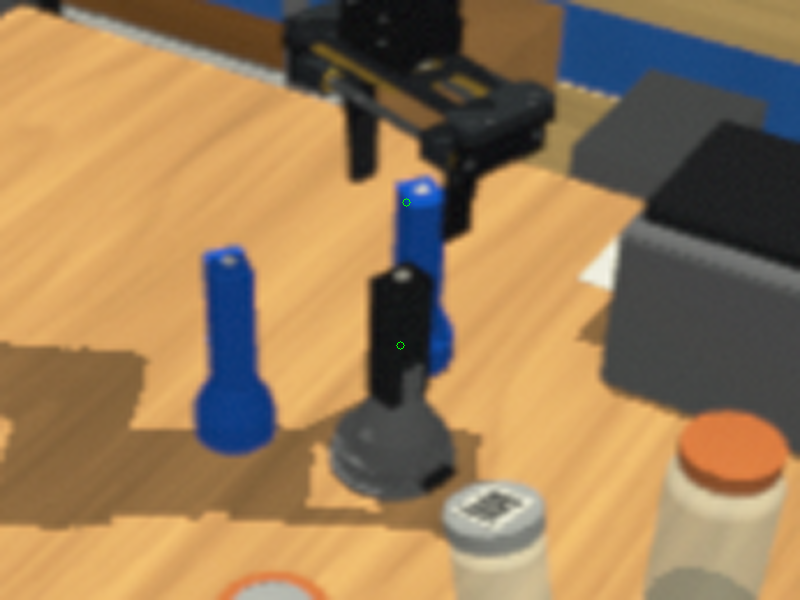

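The tool line runs along the black handle's axis (green dot at (401,345) of the crop), so I descend and grip.

Emit:
move_arm(increments=[[[0,0,0.4],[0,0,0],0],[[0,0,0.4],[0,0,0],0],[[0,0,0.4],[0,0,0],0],[[0,0,0.4],[0,0,0],0],[[0,0,0.4],[0,0,0],0],[[0,0,0.4],[0,0,0],0],[[0,0,0.4],[0,0,0],0],[[0,0,0.4],[0,0,0],0],[[0,0,0.4],[0,0,0],0],[[0,0,0.4],[0,0,0],0],[[0,0,0.07],[0,0,0],0],[[0,0,0],[0,0,0],1],[[0,0,0],[0,0,0],1],[[0,0,0],[0,0,0],1],[[0,0,0],[0,0,0],1],[[0,0,0],[0,0,0],1],[[0,0,0],[0,0,0],1],[[0,0,0],[0,0,0],1],[[0,0,0],[0,0,0],1],[[0,0,0],[0,0,0],1]])

```text
time_s: 9.28
position: [0.424, 0.3574, 0.1081]
tcp_rot: [[0.325, 0.946, -0.0], [0.946, -0.325, 0.0], [-0.0, -0.0, -1.0]]
force: [-0.1, 0.4, 0.9]
opening: 0.403
grasp_force: 0.3
```

Emit:
move_arm(increments=[[[0,0,0],[0,0,0],1],[[0,0,0],[0,0,0],1],[[0,0,0],[0,0,0],1],[[0,0,0],[0,0,0],1],[[0,0,0],[0,0,0],1],[[0,0,0],[0,0,0],1]])

```text
time_s: 9.78
position: [0.4241, 0.3573, 0.1079]
tcp_rot: [[0.325, 0.946, -0.0], [0.946, -0.325, -0.0], [-0.0, -0.0, -1.0]]
force: [-0.1, 0.3, -1.6]
opening: 0.368
grasp_force: 30.0
```

Emit:
move_arm(increments=[[[0,0,-0.2],[0,0,0],1],[[0,0,-0.3],[0,0,0],1],[[0,0,-0.4],[0,0,0],1],[[0,0,-0.6],[0,0,0],1],[[0,0,-0.78],[0,0,0],1],[[0,0,-0.78],[0,0,0],1],[[0,0,-0.78],[0,0,0],1],[[0,0,-0.78],[0,0,0],1],[[0,0,-0.78],[0,0,0],1],[[0,0,-0.78],[0,0,0],1],[[0,0,-0.78],[0,0,0],1],[[0,0,-0.5],[0,0,0],1],[[0,0,-0.25],[0,0,0],1]])

```text
time_s: 10.87
position: [0.425, 0.3579, 0.343]
tcp_rot: [[0.325, 0.946, 0.005], [0.946, -0.325, 0.003], [0.004, 0.004, -1.0]]
force: [-0.1, 0.3, -2.0]
opening: 0.367
grasp_force: 30.0
```

Emit:
move_arm(increments=[[[-0.37,0.23,0],[0,0,0],1],[[-0.737,0.461,0],[0,0,0],1],[[-0.737,0.461,0],[0,0,0],1],[[-0.737,0.461,0],[0,0,0],1],[[-0.737,0.461,0],[0,0,0],1],[[-0.737,0.461,0],[0,0,0],1],[[-0.737,0.461,0],[0,0,0],1],[[-0.737,0.461,0],[0,0,0],1],[[-0.737,0.461,0],[0,0,0],1],[[-0.737,0.461,0],[0,0,0],1],[[-0.737,0.461,0],[0,0,0],1],[[-0.737,0.461,0],[0,0,0],1],[[-0.737,0.461,0],[0,0,0],1],[[-0.737,0.461,0],[0,0,0],1],[[-0.737,0.461,0],[0,0,0],1],[[-0.737,0.461,0],[0,0,0],1],[[-0.737,0.461,0],[0,0,0],1],[[-0.737,0.461,0],[0,0,0],1],[[-0.737,0.461,0],[0,0,0],1],[[-0.737,0.461,0],[0,0,0],1]])

```text
time_s: 12.53
position: [0.5377, -0.1397, 0.3377]
tcp_rot: [[0.325, 0.946, -0.003], [0.946, -0.325, 0.001], [-0.0, -0.004, -1.0]]
force: [0.6, 0.9, -1.4]
opening: 0.363
grasp_force: 30.0
```

Emit:
move_arm(increments=[[[-0.37,0.23,0],[0,0,0],1],[[0,0,0],[-0.0391,0.0244,0],1],[[0,0,0],[-0.0391,0.0244,0],1],[[0,0,0],[-0.0391,0.0244,0],1],[[0,0,0],[-0.0391,0.0244,0],1],[[0,0,0],[-0.0391,0.0244,0],1],[[0,0,0],[-0.0391,0.0244,0],1],[[0,0,0],[0,0,0],1],[[0,0,0],[0,0,0],1]])

```text
time_s: 13.28
position: [0.5402, -0.1505, 0.3379]
tcp_rot: [[0.244, 0.813, 0.529], [0.925, -0.358, 0.124], [0.29, 0.46, -0.839]]
force: [0.3, -0.1, -2.0]
opening: 0.369
grasp_force: 30.0
```

```bash
cat > plan.py <<'E'
from rig import *
from geo import *
from scipy.spatial.transform import Rotation as R
s=read_state(); p=np.array(s["position"]); M=np.array(s["tcp_rot"])
q=pickle.load(open("q.pkl","rb")); L=q[:3]; n=R.from_rotvec(q[3:6]).as_matrix()[:,2]
w=p+M[:,2]*.0959; d=(L-w)
print(s["time_s"],p.round(4),"z",M[:,2].round(3),"angle err",np.degrees(np.arccos(-M[:,2]@n)).round(2))
print("along",(d@-n).round(4),"beam miss",np.linalg.norm(d-M[:,2]*(d@M[:,2])).round(4))
t=L+n*.1959
print("shift units",(M.T@(t-p)/.03).round(3))
ax=M.T@np.cross(M[:,2],-n); print("turn units",np.degrees(ax/np.linalg.norm(ax)*np.arcsin(np.linalg.norm(ax)))/120)
E
python3 plan.py
```

```text
13.2833 [ 0.5402 -0.1505  0.3379] z [ 0.529  0.124 -0.839] angle err 0.29
along 0.1529 beam miss 0.0313
shift units [-0.598 -0.89   1.767]
turn units [-2.35591119e-03  4.35653567e-04  1.19827169e-18]
```

Emit:
move_arm(increments=[[[-0.06,-0.09,0.18],[-0.0024,0,0],1],[[-0.12,-0.18,0.353],[0,0,0],1],[[-0.12,-0.18,0.353],[0,0,0],1],[[-0.12,-0.18,0.353],[0,0,0],1],[[-0.12,-0.18,0.353],[0,0,0],1],[[-0.06,-0.09,0.175],[0,0,0],1],[[0,0,0],[0,0,0],1],[[0,0,0],[0,0,0],1],[[0,0,0],[0,0,0],1],[[0,0,0],[0,0,0],1]])

```text
time_s: 14.12
position: [0.545, -0.1516, 0.2781]
tcp_rot: [[0.24, 0.808, 0.538], [0.927, -0.356, 0.121], [0.289, 0.47, -0.834]]
force: [-0.4, -0.4, -1.4]
opening: 0.368
grasp_force: 30.0
```

```bash
python3 plan.py
python3 - <<'E'
from rig import *
from geo import *
p=capture("scene"); t=capture("top")
for a in (p,t):
  for l in ("scanner","scan_window","squat_label"): print(l,[((np.array(d["xy"])*[512,384]).round(1).tolist(),round(d["confidence"],2)) for d in pinpoint(a,l)])
s=read_state(); P0=np.array(s["position"]); z=np.array(s["tcp_rot"])[:,2]
c=[]
for a,(x,y) in ((p,(150,160)),(t,(235,70))):
    i=cv2.resize(cv2.cvtColor(a["img"],cv2.COLOR_RGB2BGR)[y:y+150,x:x+150],(400,400),interpolation=cv2.INTER_CUBIC)
    for d in (.0959,.1959):
        u=((proj(a,P0+z*d)[0]-[x,y]+.5)*400/150).astype(int); cv2.circle(i,tuple(int(v) for v in u),4,(0,255,0),1)
    c.append(i)
cv2.imwrite("pics/scan.png",np.hstack(c))
E
```

```text
14.1167 [ 0.545  -0.1516  0.2781] z [ 0.538  0.121 -0.834] angle err 0.35
along 0.1004 beam miss 0.0048
shift units [-0.022 -0.119  0.012]
turn units [ 2.89886258e-03  1.54720728e-04 -2.97545021e-18]
scanner [([250.0, 136.1], 0.66), ([291.5, 120.3], 0.62)]
scan_window [([250.1, 154.0], 0.79), ([291.1, 138.5], 0.72), ([242.4, 224.3], 0.36)]
squat_label [([263.3, 271.2], 0.82)]
scanner [([114.6, 237.6], 0.89), ([170.2, 261.1], 0.83), ([344.8, 157.9], 0.7)]
scan_window [([175.3, 266.2], 0.84), ([127.9, 239.2], 0.79), ([332.4, 146.3], 0.6)]
squat_label [([324.9, 137.2], 0.67)]
```

View pics/scan.png

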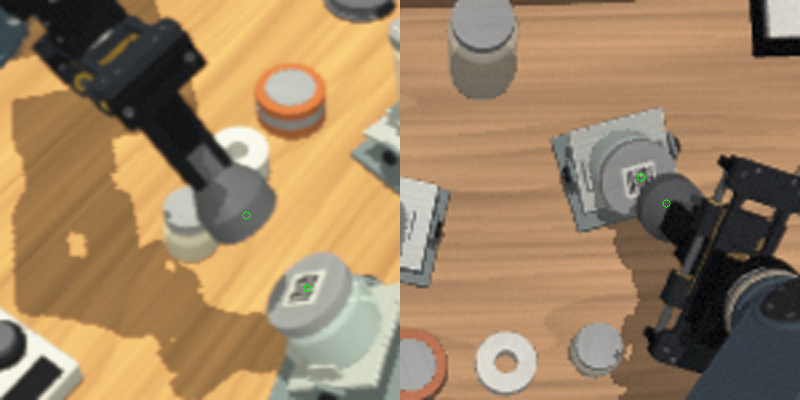

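```bash
python3 plan.py; python3 -c "
from rig import *; capture('scene')"; python3 plan.py
```

```text
14.5167 [ 0.5444 -0.1514  0.2774] z [ 0.538  0.121 -0.834] angle err 0.28
along 0.1001 beam miss 0.0037
shift units [-0.017 -0.089  0.002]
turn units [2.35002257e-03 5.22875517e-06 2.34747224e-18]
14.5667 [ 0.5444 -0.1514  0.2773] z [ 0.538  0.121 -0.834] angle err 0.28
along 0.1 beam miss 0.0036
shift units [-0.017 -0.088  0.   ]
turn units [2.31685242e-03 1.53328572e-05 2.18632399e-18]
```

Now a small correction, then hold still for about 1.6 s.

Emit:
move_arm(increments=[[[-0.017,-0.088,0],[0.0023,0,0],1],[[0,0,0],[0,0,0],1],[[0,0,0],[0,0,0],1],[[0,0,0],[0,0,0],1],[[0,0,0],[0,0,0],1],[[0,0,0],[0,0,0],1],[[0,0,0],[0,0,0],1],[[0,0,0],[0,0,0],1],[[0,0,0],[0,0,0],1],[[0,0,0],[0,0,0],1],[[0,0,0],[0,0,0],1],[[0,0,0],[0,0,0],1],[[0,0,0],[0,0,0],1],[[0,0,0],[0,0,0],1],[[0,0,0],[0,0,0],1],[[0,0,0],[0,0,0],1],[[0,0,0],[0,0,0],1],[[0,0,0],[0,0,0],1],[[0,0,0],[0,0,0],1],[[0,0,0],[0,0,0],1]])

```text
time_s: 16.23
position: [0.5422, -0.1508, 0.2758]
tcp_rot: [[0.241, 0.811, 0.533], [0.926, -0.356, 0.123], [0.29, 0.465, -0.837]]
force: [0.3, 1.0, -1.1]
opening: 0.368
grasp_force: 30.0
```

```bash
python3 plan.py
```

```text
16.2333 [ 0.5422 -0.1508  0.2758] z [ 0.533  0.123 -0.837] angle err 0.01
along 0.0999 beam miss 0.0001
shift units [-0.001  0.003 -0.003]
turn units [-9.66429870e-05 -3.83366737e-05  1.03232694e-19]
```

Emit:
move_arm(increments=[[[0.12,0.18,-0.353],[0,0,0],1],[[0.12,0.18,-0.353],[0,0,0],1],[[0.12,0.18,-0.353],[0,0,0],1],[[0.12,0.18,-0.353],[0,0,0],1],[[0.12,0.18,-0.353],[0,0,0],1],[[0,0,0],[0.0391,-0.0244,0],1],[[0,0,0],[0.0391,-0.0244,0],1],[[0,0,0],[0.0391,-0.0244,0],1],[[0,0,0],[0.0391,-0.0244,0],1],[[0,0,0],[0.0391,-0.0244,0],1],[[0,0,0],[0.0391,-0.0244,0],1],[[0,0,0],[0,0,0],1],[[0,0,0],[0,0,0],1],[[0,0,0],[0,0,0],1]])

```text
time_s: 17.4
position: [0.5395, -0.1499, 0.3373]
tcp_rot: [[0.325, 0.946, 0.0], [0.946, -0.325, 0.001], [0.001, -0.0, -1.0]]
force: [-0.2, 0.8, -1.4]
opening: 0.36
grasp_force: 30.0
```

Emit:
move_arm(increments=[[[0.37,-0.23,0],[0,0,0],1],[[0.737,-0.461,0],[0,0,0],1],[[0.737,-0.461,0],[0,0,0],1],[[0.737,-0.461,0],[0,0,0],1],[[0.737,-0.461,0],[0,0,0],1],[[0.737,-0.461,0],[0,0,0],1],[[0.737,-0.461,0],[0,0,0],1],[[0.737,-0.461,0],[0,0,0],1],[[0.737,-0.461,0],[0,0,0],1],[[0.737,-0.461,0],[0,0,0],1],[[0.737,-0.461,0],[0,0,0],1],[[0.737,-0.461,0],[0,0,0],1],[[0.737,-0.461,0],[0,0,0],1],[[0.737,-0.461,0],[0,0,0],1],[[0.737,-0.461,0],[0,0,0],1],[[0.737,-0.461,0],[0,0,0],1],[[0.737,-0.461,0],[0,0,0],1],[[0.737,-0.461,0],[0,0,0],1],[[0.737,-0.461,0],[0,0,0],1],[[0.737,-0.461,0],[0,0,0],1]])

```text
time_s: 19.07
position: [0.4232, 0.3457, 0.3382]
tcp_rot: [[0.326, 0.945, -0.0], [0.945, -0.326, 0.001], [0.001, -0.0, -1.0]]
force: [0.4, -0.0, -1.3]
opening: 0.367
grasp_force: 30.0
```

Emit:
move_arm(increments=[[[0.37,-0.23,0],[0,0,0],1],[[0,0,0],[0,0,0],1],[[0,0,0],[0,0,0],1],[[0,0,0],[0,0,0],1],[[0,0,0],[0,0,0],1]])

```text
time_s: 19.48
position: [0.4224, 0.3565, 0.3379]
tcp_rot: [[0.326, 0.945, 0.0], [0.945, -0.326, -0.001], [-0.001, 0.0, -1.0]]
force: [-0.5, -0.2, -2.1]
opening: 0.369
grasp_force: 30.0
```

```bash
cat > back.py <<'E'
from rig import *
import numpy as np
s=read_state(); M=np.array(s["tcp_rot"]); p=np.array(s["position"])
print(s["time_s"],p.round(4),M[:,2].round(4),"units",(M.T@(np.array([.4239,.3571,.1081])-p)/.03).round(3))
ax=M.T@np.cross(M[:,2],[0,0,-1]); print("turn",(np.degrees(ax)/120).round(4))
E
python3 back.py
```

```text
19.4833 [0.4224 0.3565 0.3379] [ 1.e-04 -6.e-04 -1.e+00] units [0.04  0.039 7.659]
turn [ 0.0001  0.0003 -0.    ]
```

Emit:
move_arm(increments=[[[0.04,0.039,0.5],[0,0,0],1],[[0,0,0.7],[0,0,0],1],[[0,0,0.7],[0,0,0],1],[[0,0,0.7],[0,0,0],1],[[0,0,0.7],[0,0,0],1],[[0,0,0.7],[0,0,0],1],[[0,0,0.7],[0,0,0],1],[[0,0,0.6],[0,0,0],1],[[0,0,0.5],[0,0,0],1],[[0,0,0.4],[0,0,0],1],[[0,0,0.3],[0,0,0],1],[[0,0,0.2],[0,0,0],1],[[0,0,0.2],[0,0,0],1],[[0,0,0.2],[0,0,0],1],[[0,0,0.1],[0,0,0],1],[[0,0,0.1],[0,0,0],1],[[0,0,0.1],[0,0,0],1],[[0,0,0],[0,0,0],1],[[0,0,0],[0,0,0],1]])

```text
time_s: 21.07
position: [0.4238, 0.3586, 0.1159]
tcp_rot: [[0.325, 0.946, 0.0], [0.946, -0.325, 0.0], [0.0, 0.0, -1.0]]
force: [0.3, -0.1, -1.5]
opening: 0.366
grasp_force: 30.0
```

```bash
python3 back.py
```

```text
21.0667 [0.4238 0.3586 0.1159] [ 3.e-04  0.e+00 -1.e+00] units [-0.048  0.021  0.26 ]
turn [ 0.0001 -0.0001  0.    ]
```

Emit:
move_arm(increments=[[[-0.04,0,0.06],[0,0,0],1],[[0,0,0.06],[0,0,0],1],[[0,0,0.05],[0,0,0],1],[[0,0,0.04],[0,0,0],1],[[0,0,0.03],[0,0,0],1],[[0,0,0],[0,0,0],1],[[0,0,0],[0,0,0],1],[[0,0,0],[0,0,0],1]])

```text
time_s: 21.73
position: [0.4234, 0.3575, 0.1087]
tcp_rot: [[0.325, 0.946, 0.0], [0.946, -0.325, 0.0], [0.0, 0.0, -1.0]]
force: [0.6, 0.6, -1.1]
opening: 0.366
grasp_force: 30.0
```

Emit:
move_arm(increments=[[[0,0,0.02],[0,0,0],1],[[0,0,0.015],[0,0,0],1],[[0,0,0],[0,0,0],1],[[0,0,0],[0,0,0],1]])

```text
time_s: 22.07
position: [0.4235, 0.3575, 0.1078]
tcp_rot: [[0.325, 0.946, 0.001], [0.946, -0.325, 0.0], [0.0, 0.0, -1.0]]
force: [-0.1, -0.4, 1.3]
opening: 0.36
grasp_force: 30.0
```

Contact: the vertical force turned positive at the original height. I release and rise.

Emit:
move_arm(increments=[[[0,0,0],[0,0,0],0.58],[[0,0,0],[0,0,0],0.52],[[0,0,0],[0,0,0],0.46],[[0,0,0],[0,0,0],0.3],[[0,0,0],[0,0,0],0],[[0,0,0],[0,0,0],0],[[0,0,0],[0,0,0],0],[[0,0,0],[0,0,0],0],[[0,0,0],[0,0,0],0],[[0,0,0],[0,0,0],0],[[0,0,0],[0,0,0],0]])

```text
time_s: 22.98
position: [0.4234, 0.3574, 0.1076]
tcp_rot: [[0.325, 0.946, 0.0], [0.946, -0.325, -0.0], [0.0, 0.0, -1.0]]
force: [0.9, 0.2, 0.9]
opening: 0.984
grasp_force: 0.0
```

Emit:
move_arm(increments=[[[0,0,-0.2],[0,0,0],0],[[0,0,-0.3],[0,0,0],0],[[0,0,-0.5],[0,0,0],0],[[0,0,-0.7],[0,0,0],0],[[0,0,-0.8],[0,0,0],0],[[0,0,-0.8],[0,0,0],0],[[0,0,-0.8],[0,0,0],0],[[0,0,-0.8],[0,0,0],0],[[0,0,-0.8],[0,0,0],0],[[0,0,-0.8],[0,0,0],0]])

```text
time_s: 23.82
position: [0.4231, 0.3573, 0.3049]
tcp_rot: [[0.325, 0.946, 0.001], [0.946, -0.325, 0.001], [0.001, 0.001, -1.0]]
force: [0.9, -0.8, -0.6]
opening: 1.004
grasp_force: 0.0
```

Run:
```python
from rig import *
from geo import *
p=capture("scene"); t=capture("top"); s=read_state(); print(s["position"],s["time_s"],s["tcp_rot"])
pickle.dump({"scene":p,"top":t},open("P2.pkl","wb"))
def c(a,x,y,w,S): return cv2.resize(cv2.cvtColor(a["img"],cv2.COLOR_RGB2BGR)[y:y+w,x:x+w],(S,S),interpolation=cv2.INTER_CUBIC)
cv2.imwrite("pics/dock2.png",np.hstack([c(p,245,95,75,400),c(p,120,260,70,400)]))
for a in (p,t): print([((np.array(d["xy"])*[512,384]).round(1).tolist(),round(d["confidence"],2)) for d in pinpoint(a,"key_top")])
# key dark disc in both views
for a,(x0,y0,x1,y1) in ((p,(138,276,164,300)),(t,(370,208,394,230))):
    g=cv2.cvtColor(a["img"],cv2.COLOR_RGB2GRAY)[y0:y1,x0:x1]; n,l,st,ce=cv2.connectedComponentsWithStats((g<95).astype(np.uint8))
    k=1+st[1:,4].argmax(); print(st[k],ce[k]+[x0,y0], onz(a,ce[k]+[x0,y0],.036).round(4))
```

```text
[0.42561941 0.35884158 0.30819214] 23.9167 [[ 0.32461535  0.94579409  0.00992018]
 [ 0.94580942 -0.32467729  0.0054035 ]
 [ 0.00833145  0.00762854 -0.99993619]]
[([149.4, 288.1], 0.7), ([262.2, 269.5], 0.58)]
[([380.2, 219.7], 0.41), ([166.2, 224.4], 0.41)]
[  3   5  19  18 161] [150.67701863 291.52173913] [ 0.4177 -0.3015  0.036 ]
[  3   3  17  17 173] [380.90751445 218.89595376] [ 0.4106 -0.2946  0.036 ]
```

View pics/dock2.png

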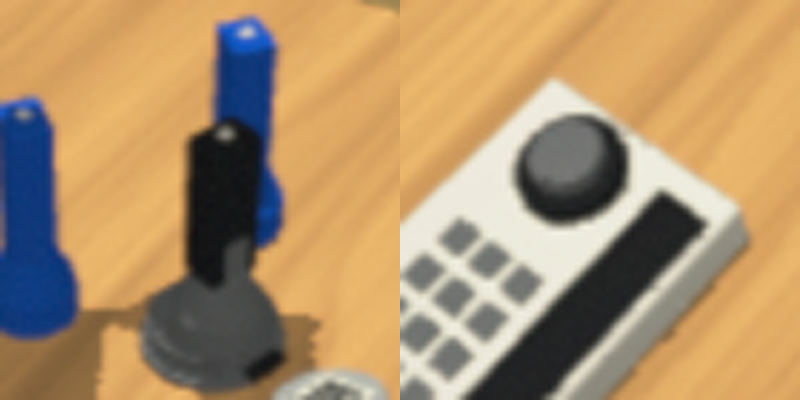

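The scanner stands upright in the dock again, at scene ≈ (286,140). The key's lighter top face is at scene ≈ (148.7,287.4). Next I locate that face more precisely.

Run:
```python
from geo import *
P=pickle.load(open("P2.pkl","rb")); o={}
for n,(x0,y0,x1,y1) in (("scene",(138,276,164,302)),("top",(370,208,394,232))):
    g=cv2.cvtColor(P[n]["img"],cv2.COLOR_RGB2GRAY)[y0:y1,x0:x1]
    m=(g<130).astype(np.uint8); nn,l,st,ce=cv2.connectedComponentsWithStats(m); k=1+st[1:,4].argmax()
    v=g[l==k]; print(n,np.percentile(v,[5,25,50,75,95]))
    th,_=cv2.threshold(v.reshape(-1,1),0,255,cv2.THRESH_OTSU)
    n2,l2,s2,c2=cv2.connectedComponentsWithStats(((l==k)&(g>th)).astype(np.uint8)); k2=1+s2[1:,4].argmax()
    print(th,s2[k2],c2[k2]+[x0,y0]); o[n]=c2[k2]+[x0,y0]
    print(g[4:22:1,2:22])
print(tri(P,o["scene"],o["top"]),tri(P,np.array([148.6,287.4]),o["top"]))
for h in (.036,.042,.048): print(h,onz(P["scene"],[148.6,287.4],h).round(4),onz(P["top"],o["top"],h).round(4))
```

```text
scene [ 31.6  44.   83.  115.  118. ]
78.0 [  3   4  15  13 131] [148.19083969 286.15267176]
[[223 233 234 234 233 228 220 198 162 131 118 106 107 116 156 193 193 182
  177 172]
 [233 234 234 233 224 183 144 120 112 113 111 101  89  73  72 100 145 176
  185 176]
 [234 234 230 220 180 125 108 112 114 115 114 113 113  99  73  51  66 121
  181 188]
 [234 232 205 145 115 113 114 114 115 115 115 115 115 112  92  60  36  69
  150 187]
 [233 221 159 100 108 115 115 116 115 116 116 115 116 116 103  71  40  48
  115 189]
 [223 169 103 101 112 114 116 116 116 115 117 116 117 116 107  78  44  35
   57 127]
 [190 110  86 107 115 116 115 115 116 116 116 116 116 115 106  79  49  35
   41  95]
 [164  83  92 112 115 116 116 116 117 116 118 118 116 115  97  71  47  36
   37  82]
 [132  63  92 112 116 117 116 116 118 117 118 119 117 109  86  60  42  36
   31  76]
 [107  52  80 108 116 117 116 118 117 119 118 117 114  95  72  52  39  36
   28  78]
 [105  47  61  95 110 112 114 118 117 119 116 109  95  77  59  43  34  34
   34  89]
 [107  46  47  72  93  90 101 113 112 112 105  87  74  64  52  41  36  3
[... 1759 characters left out ...]
87 192 199
  198 201]
 [202 201 200 199 182  61  20  31  36  34  30  35  34  50 124 192 199 199
  198 197]
 [203 199 199 198 199 193 180  85  58  59  67 104 126 193 197 198 199 199
  200 201]
 [203 201 201 202 199 200 199 194 193 194 191 195 195 199 199 199 199 199
  200 200]
 [202 201 200 198 200 200 199 201 201 200 201 197 200 201 200 199 198 198
  198 200]]
(array([ 0.40961971, -0.29707013,  0.04834646]), np.float64(0.35869738027332687)) (array([ 0.41026681, -0.29794767,  0.04410097]), np.float64(0.26097040590826737))
0.036 [ 0.4048 -0.296   0.036 ] [ 0.4117 -0.2994  0.036 ]
0.042 [ 0.4085 -0.2978  0.042 ] [ 0.4111 -0.2978  0.042 ]
0.048 [ 0.4122 -0.2995  0.048 ] [ 0.4104 -0.2962  0.048 ]
```

Emit:
move_arm(increments=[[[-0.433,0.139,0],[0,0,0],1],[[-0.867,0.278,0],[0,0,0],1],[[-0.867,0.278,0],[0,0,0],1],[[-0.867,0.278,0],[0,0,0],1],[[-0.867,0.278,0],[0,0,0],1],[[-0.867,0.278,0],[0,0,0],1],[[-0.867,0.278,0],[0,0,0],1],[[-0.867,0.278,0],[0,0,0],1],[[-0.867,0.278,0],[0,0,0],1],[[-0.867,0.278,0],[0,0,0],1],[[-0.867,0.278,0],[0,0,0],1],[[-0.867,0.278,0],[0,0,0],1],[[-0.867,0.278,0],[0,0,0],1],[[-0.867,0.278,0],[0,0,0],1],[[-0.867,0.278,0],[0,0,0],1],[[-0.867,0.278,0],[0,0,0],1],[[-0.867,0.278,0],[0,0,0],1],[[-0.867,0.278,0],[0,0,0],1],[[-0.867,0.278,0],[0,0,0],1],[[-0.867,0.278,0],[0,0,0],1]])

```text
time_s: 25.68
position: [0.4104, -0.1761, 0.3012]
tcp_rot: [[0.325, 0.946, -0.003], [0.946, -0.325, 0.002], [0.001, -0.004, -1.0]]
force: [1.2, 1.3, 0.0]
opening: 0.008
grasp_force: 0.0
```

Emit:
move_arm(increments=[[[-0.867,0.278,0],[0,0,0],1],[[-0.867,0.278,0],[0,0,0],1],[[-0.867,0.278,0],[0,0,0],1],[[-0.867,0.278,0],[0,0,0],1],[[-0.433,0.139,0],[0,0,0],1],[[0,0,0.5],[0,0,0],1],[[0,0,0.8],[0,0,0],1],[[0,0,0.8],[0,0,0],1],[[0,0,0.8],[0,0,0],1],[[0,0,0.8],[0,0,0],1],[[0,0,0.8],[0,0,0],1],[[0,0,0.8],[0,0,0],1],[[0,0,0.8],[0,0,0],1],[[0,0,0.8],[0,0,0],1],[[0,0,0.4],[0,0,0],1],[[0,0,0],[0,0,0],1],[[0,0,0],[0,0,0],1],[[0,0,0],[0,0,0],1]])

```text
time_s: 27.18
position: [0.4099, -0.2979, 0.084]
tcp_rot: [[0.325, 0.946, 0.0], [0.946, -0.325, -0.0], [-0.0, 0.0, -1.0]]
force: [-0.9, 0.0, 0.0]
opening: 0.008
grasp_force: 0.0
```

```bash
sed 's/.4239,.3571,.1081/.410,-.2975,.046/' back.py > key.py; python3 key.py
```

```text
27.1833 [ 0.4099 -0.2979  0.084 ] [ 2.e-04 -1.e-04 -1.e+00] units [0.013 0.    1.268]
turn [ 0.0001  0.     -0.    ]
```

Emit:
move_arm(increments=[[[0,0,0.3],[0,0,0],1],[[0,0,0.3],[0,0,0],1],[[0,0,0.3],[0,0,0],1],[[0,0,0.13],[0,0,0],1],[[0,0,0.05],[0,0,0],1],[[0,0,0.05],[0,0,0],1],[[0,0,0],[0,0,0],1],[[0,0,0],[0,0,0],1]])

```text
time_s: 27.85
position: [0.4096, -0.2976, 0.0498]
tcp_rot: [[0.325, 0.946, -0.001], [0.946, -0.325, 0.001], [0.0, -0.001, -1.0]]
force: [-1.3, 1.0, 2.8]
opening: 0.004
grasp_force: 1.4
```

Run:
```python
from rig import *
from geo import *
p=capture("scene"); print(read_state()["position"],read_state()["force"])
cv2.imwrite("pics/key.png",cv2.resize(cv2.cvtColor(p["img"],cv2.COLOR_RGB2BGR)[240:320,110:190],(500,500),interpolation=cv2.INTER_CUBIC))
```

```text
[ 0.40960058 -0.2975709   0.04989659] [-1.92105535e+00  2.15850202e-03  2.62329086e+00]
```

View pics/key.png

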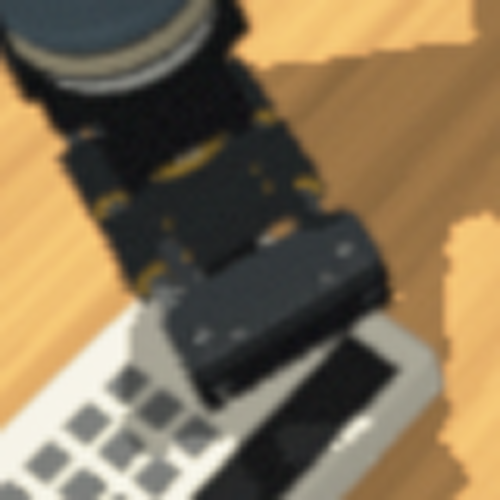

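The gripper sits over the key and is touching it with about 2.7 N. I press on in small steps.

Emit:
move_arm(increments=[[[0,0,0.06],[0,0,0],1],[[0,0,0.06],[0,0,0],1],[[0,0,0],[0,0,0],1],[[0,0,0],[0,0,0],1]])

```text
time_s: 28.23
position: [0.4097, -0.2976, 0.0464]
tcp_rot: [[0.325, 0.946, -0.0], [0.946, -0.325, 0.0], [0.0, -0.0, -1.0]]
force: [-1.6, 1.3, 7.2]
opening: 0.004
grasp_force: 3.1
```

Emit:
move_arm(increments=[[[0,0,0.05],[0,0,0],1],[[0,0,0],[0,0,0],1],[[0,0,0],[0,0,0],1]])

```text
time_s: 28.48
position: [0.4097, -0.2977, 0.0462]
tcp_rot: [[0.325, 0.946, 0.0], [0.946, -0.325, -0.0], [-0.0, 0.0, -1.0]]
force: [-4.2, 3.0, 17.3]
opening: 0.01
grasp_force: 8.6
```

The key is fully down: 17 N, with no further travel. I lift off and check the end state.

Emit:
move_arm(increments=[[[0,0,0],[0,0,0],1],[[0,0,0],[0,0,0],1],[[0,0,-0.2],[0,0,0],1],[[0,0,-0.4],[0,0,0],1],[[0,0,-0.6],[0,0,0],1],[[0,0,-0.8],[0,0,0],1],[[0,0,-0.8],[0,0,0],1],[[0,0,-0.8],[0,0,0],1],[[0,0,-0.8],[0,0,0],1],[[0,0,-0.8],[0,0,0],1],[[0,0,-0.4],[0,0,0],1],[[0,0,0],[0,0,0],1],[[0,0,0],[0,0,0],1],[[0,0,0],[0,0,0],1]])

```text
time_s: 29.65
position: [0.4096, -0.2975, 0.2116]
tcp_rot: [[0.325, 0.946, -0.001], [0.946, -0.325, 0.001], [0.001, -0.001, -1.0]]
force: [0.4, -0.3, -0.3]
opening: 0.003
grasp_force: 0.0
```

Run:
```python
from rig import *
from geo import *
p=capture("scene"); s=read_state(); print(s["position"],s["force"],s["time_s"])
cv2.imwrite("pics/end.png",cv2.resize(cv2.cvtColor(p["img"],cv2.COLOR_RGB2BGR),(800,600),interpolation=cv2.INTER_CUBIC))
```

```text
[ 0.40939785 -0.2973687   0.2112805 ] [-0.36187856  0.11622008  0.2534854 ] 29.7
```

View pics/end.png

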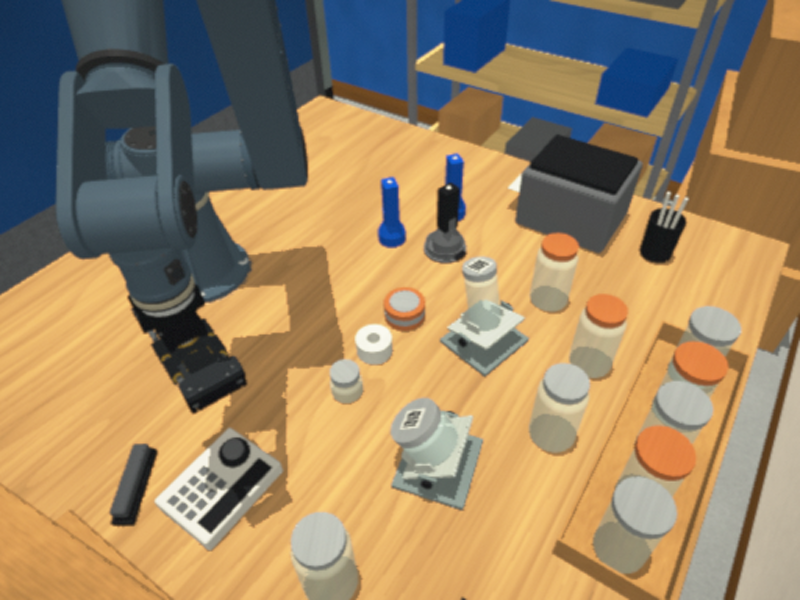

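The end picture shows the scanner upright in its dock at (447,215). The jars, stands and loose items are where they were, and the arm is clear of everything.

```bash
python3 -c "
from rig import *; print(hand_in())"
```

```text
the job is handed in; nothing more can be done
None
```

I scanned the squat jar's label (window about 10 cm away, held for over a second), set the scanner back upright in its dock, pressed the terminal key fully down, and handed the job in at about 30 s; no verdict came back.

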